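# Close the washed spice jars with their blue lids

## Robot

A 6-joint arm with a two-finger parallel gripper is mounted at the origin on the work surface. World frame = base frame: x ahead of the robot, y to its left, z up, the work surface at z = 0. Lengths are in m, angles in rad, forces in N, time in s.
With the tool pointing down it reaches from about 0.25 to 0.725 m from the base axis. Payload 4 kg.
Tool frame: the origin (TCP) lies on the front face of the gripper's body, between the roots of the fingers; the fingertips stand 73 mm ahead of it and the grasp point (between the pads) lies bot.tcp_to_grasp ahead of it (bot.tcp_to_grasp is the distance from the TCP to the grasp point, in m); z points along the fingers, y is the line along which they close (so a half turn about z gives the same grasp; the last joint's range is limited). The gripper opens to 85 mm and grips with 20 to 120 N. Pads are 22 mm wide; open, the fingers measure 114 mm over their backs; the gripper's body (76 mm by 85 mm) begins 54 mm behind the grasp point. The pads swing forward as they close: fully open they stand 13 mm farther back than shut.
Start: joints at [-1.252, 0.241, 0.005, 1.335, 0, 1.571], TCP at [0.157, -0.475, 0.304] pointing down, gripper open.
Joint ranges: [-2.72, 2.72], [-1.05, 1.87], [-1.09, 1.28], [-1.99, 2.15], [-1.42, 1.44], [-3.14, 3.14]. Speed limits (rad/s): [2.79, 2.79, 3.14, 3.14, 3.14, 3.14].

## Interface

Orientations are given as a unit quaternion [x, y, z, w].
In Python, from workcell import bot gives the robot as it stands.
- The arm moves only by the shell command python3 -m jog 'ROWS' [OPENING]. ROWS is JSON, one flat list of numbers, 6 for each row, row after row: the shift along the world's x, y, z scaled (see below), then the turn, a rotation vector about the world's x, y, z scaled (see below). In form: [tx, ty, tz, wx, wy, wz, tx, ty, tz, wx, wy, wz, ...]. A call has 1 to 10 rows; each row is the pose to reach, as a shift and turn from the pose commanded when the call began; what a row does not reach only later rows make up. The controller multiplies each number of a shift by 800 mm and each number of a turn by 2 rad. A row lasts 1/12 s, in which the tool goes at most 41.7 mm and 7.16 degrees, less where a joint would pass 70% of its speed; a pose out of reach is approached as far as the arm can. A call with a number of a shift or a turn outside -1 to 1 is refused whole. A call with a gripper value outside its range is refused whole. OPENING is the opening, from -1 (shut) to 1 (fully open), set as the call begins (- or left out, the last holds). The fingers move at their own pace and stop on an object; the grip force is fixed at half the most. Time passes only in rows, so rows that repeat a pose let the fingers close. It gives the time, the measured TCP pose, the force, the opening and the grip force at its end, in the units of the state.
- bot.get_obs(): the state, without advancing time (a new reading comes with each control period).
- bot.camera(name): name is "scene" or "top"; returns (picture, depth): 384x512x3 uint8, red, green, blue; 384x512 float32, m along the optical axis (not along the pixel's ray), 0 where there is no reading.
- bot.calibration(name): a dict with "intrinsics" (3x3 intrinsics, pixels), "pose" (4x4, takes a point from camera to world coordinates). Camera axes: x right, y up, looking along -z (the intrinsics and any distortion apply to the point x, -y, -z); pixel columns grow to the right and rows downward; lengths in m; the calibration is good to about 2 mm. A picture is of the moment at which its call begins. calibration takes no time and is no camera call.
- bot.job_done(): hands the job in; it is judged then, once.
Trained networks look in the newest picture that a camera, given by its name, has taken for a name from the list of things; names that differ only in an ending like _2 or _b are one class to them, and where a whole thing is asked for, a point or a joint stands for the part that bears it (a point fixed in the world has none). Each returns a list of dicts, best first, with "confidence" (0 to 1); they miss things now and then, are a little off and sometimes report something else, mostly with a low value. They report only what shows in the picture. A call takes as long as a camera call. They do not tell look-alikes from the thing itself.
- bot.find_in(label, camera): "at" ([x, y, z] in m, in the coordinates of the camera as it stood for that picture, good to about 4 mm: the middle of the surface that is visible of it).
- bot.tip_of(label, camera): "at" ([x, y, z] in m, in the coordinates of the camera as it stood for that picture, good to about 4 mm: a listed point, or the origin of a listed thing).
The state is a dict: "clock": time; "joint_pos": joint angles; "joint_vel": joint speeds; "tau": joint torques, N m; "eef_pos": TCP position; "tool_rot": TCP orientation; "ft_force": force on the tool from outside, world axes, zero at the start; "ft_torque": the same for the moment, N m; "grip_width": finger opening in m; "grasp_force": force on a finger pad.
Only numpy, scipy, OpenCV 4.12 (cv2) and the standard library are available. Lean on these libraries where they do the work, as an engineer would, in place of code of your own. Each camera call takes 0.05 s, during which the arm holds its last target. There are 200 camera calls.

## Task

The three glass spice jars on the oak shelf are washed and dry, so put each of the three blue ceramic knob lids on the jar of its own size, with its foot down in the mouth and the disc resting level on the rim all round. Set the lids down without dropping them, keep the jars upright where they stand, and leave the white lid, the magnet, the clip and the bottle opener alone.

Things in the scene. Friction and masses are not known exactly. Their poses are not given: they have to be found in the camera images.
- lid_small_knob (a point): small blue ceramic lid: disc 46 mm across, 6 mm thick; on top a straight round knob 22 mm across, 26 mm tall; below, a white foot 10 mm deep tapering from 33 to 24 mm across, on which it stands on the shelf. Point: middle of the knob, on the axis; knob's top 13 mm above it, disc's upper face 13 mm below, disc's underside 19 mm below, end of foot 29 mm below. z: up along the axis
- jar_small_rim (a point): small glass spice jar: empty, open, clear with a greenish rim; mouth 46 mm across outside, 38 mm inside, body 52 mm across, 60 mm tall, loose, upright on the fixed oak shelf, whose flat top is 40 mm above the worktop. Point: centre of its mouth, level with the rim's top; z: up along the axis. With the lid on, the knob's middle is 19 mm above this point
- lid_medium_knob (a point): medium blue ceramic lid: disc 60 mm across, 6 mm thick; on top a straight round knob 22 mm across, 26 mm tall; below, a white foot 10 mm deep tapering from 47 to 38 mm across, on which it stands on the shelf. Point: middle of the knob, on the axis; knob's top 13 mm above it, disc's upper face 13 mm below, disc's underside 19 mm below, end of foot 29 mm below. z: up along the axis
- jar_medium_rim (a point): medium glass spice jar: empty, open, clear with a greenish rim; mouth 60 mm across outside, 52 mm inside, body 66 mm across, 70 mm tall, loose, upright on the fixed oak shelf, whose flat top is 40 mm above the worktop. Point: centre of its mouth, level with the rim's top; z: up along the axis. With the lid on, the knob's middle is 19 mm above this point
- lid_large_knob (a point): large blue ceramic lid: disc 76 mm across, 6 mm thick; on top a straight round knob 22 mm across, 26 mm tall; below, a white foot 10 mm deep tapering from 63 to 54 mm across, on which it stands on the shelf. Point: middle of the knob, on the axis; knob's top 13 mm above it, disc's upper face 13 mm below, disc's underside 19 mm below, end of foot 29 mm below. z: up along the axis
- jar_large_rim (a point): large glass spice jar: empty, open, clear with a greenish rim; mouth 76 mm across outside, 68 mm inside, body 82 mm across, 80 mm tall, loose, upright on the fixed oak shelf, whose flat top is 40 mm above the worktop. Point: centre of its mouth, level with the rim's top; z: up along the axis. With the lid on, the knob's middle is 19 mm above this point
- white_lid: a white ceramic knob lid of another pot, 68 mm across, 42 mm tall over its knob; leave it alone. Origin: centre of its underside on the shelf
- magnet: a flat round blue ceramic fridge magnet without a knob, 36 mm across, 9 mm thick; leave it alone. Origin: centre of its underside
- clip: a red plastic bag clip, about 91 mm long, 26 mm wide, 16 mm high, lying along its own x; leave it alone. Origin: its underside near the middle
- opener: a flat stainless steel bottle opener, about 180 mm long, 46 mm wide, 4 mm thick, lying along its own x near the left end of the shelf; leave it alone. Origin: its underside near the middle
There are look-alikes about, which are no part of the job. What is shaped like the part that bears lid_medium_knob but brown or turquoise is not meant.

How it is judged:
By the outcome, as a careful person would: the job done as asked, in the order asked, and still so for the second after the job is handed in, with the robot touching nothing.
It also fails if it takes over 80 s, if anything falls off the work surface, if the arm or the gripper's body presses on something with over 40 N, if the wrist force passes 120 N, or if a joint passes its speed limit or range.

## Working session

There is one attempt and no reset: what is moved stays moved. The work goes in short steps, Python scripts to look and compute and a shell command to move; the robot and the scene stay as the last step left them, time stands still between calls to the robot, and variables do not carry over. Pictures are saved under pics/ and viewed, at most 14 in all, crops included, and the job is handed in when it is done.

```bash
mkdir -p pics
cat > h.py <<'E'
import numpy as np, cv2
from workcell import bot
def w(cam,p):
    return (np.array(bot.calibration(cam)["pose"])@np.r_[p,1])[:3]
def snap(cam,fn):
    im,d=bot.camera(cam); cv2.imwrite('pics/'+fn,im[:,:,::-1]); return im,d
def cloud(cam,d):
    c=bot.calibration(cam);K=np.array(c["intrinsics"]);T=np.array(c["pose"])
    v,u=np.mgrid[:d.shape[0],:d.shape[1]]
    P=np.stack([(u-K[0,2])/K[0,0]*d,-(v-K[1,2])/K[1,1]*d,-d],-1)
    return P@T[:3,:3].T+T[:3,3]
def pix(cam,p):
    c=bot.calibration(cam);K=np.array(c["intrinsics"]);T=np.linalg.inv(c["pose"])
    q=(T@np.r_[p,1])[:3]; return K[0,0]*q[0]/-q[2]+K[0,2], K[1,1]*q[1]/q[2]+K[1,2]
E
python3 - <<'E'
from h import *
print(bot.tcp_to_grasp, bot.get_obs())
for c in("scene","top"):
    snap(c,c+'0.png')
    print(c,np.round(bot.calibration(c)["pose"],3).tolist(),bot.calibration(c).keys())
    for s in("small","medium","large"):
        for l in(f"lid_{s}_knob",f"jar_{s}_rim"):
            for r in bot.tip_of(l,c):
                p=w(c,r["at"]);print(l,np.round(p,3),round(r["confidence"],2),np.round(pix(c,p)))
E
```

```text
0.0539 {'clock': 0.0, 'joint_pos': array([-1.25200600e+00,  2.41384791e-01,  3.74599617e-03,  1.33521019e+00,
        1.59625600e-05,  1.57077013e+00]), 'joint_vel': array([ 1.58529958e-03, -1.25167805e-03, -4.03295209e-04, -3.84349146e-04,
       -6.41306767e-04, -1.60512902e-05]), 'tau': array([-1.39629587e-04, -3.72317255e+01,  2.52408028e+01,  1.70570507e-02,
       -5.41043323e-05,  3.49292158e-06]), 'eef_pos': array([ 0.15656316, -0.47435388,  0.30303519]), 'tool_rot': array([ 9.87320866e-01,  1.58733910e-01, -1.55006765e-04, -1.01458829e-03]), 'ft_force': array([-0.24086982, -0.04242933, -0.08426174]), 'ft_torque': array([ 0.02847284, -0.02456802,  0.0176642 ]), 'grasp_force': 0.0, 'grip_width': 0.08543712503273503}
scene [[-0.817, -0.364, 0.447, 0.864], [0.576, -0.516, 0.633, 0.658], [0.0, 0.775, 0.632, 0.677], [0.0, 0.0, 0.0, 1.0]] dict_keys(['intrinsics', 'pose'])
lid_small_knob [ 0.468 -0.257  0.063] 0.41 [192. 153.]
jar_small_rim [ 0.607 -0.203  0.097] 0.58 [157. 166.]
lid_medium_knob [0.315 0.298 0.028] 0.71 [351. 244.]
lid_medium_knob [0.47  0.272 0.072] 0.63 [299. 252.
[... 239 characters left out ...]
.34], [-0.999, 0.029, 0.013, 0.083], [0.017, 0.131, 0.991, 1.147], [0.0, 0.0, 0.0, 1.0]] dict_keys(['intrinsics', 'pose'])
lid_small_knob [ 0.472 -0.265  0.071] 0.64 [402. 199.]
lid_small_knob [0.469 0.01  0.119] 0.34 [280. 194.]
jar_small_rim [ 0.604 -0.206  0.099] 0.79 [379. 137.]
lid_medium_knob [0.471 0.266 0.067] 0.83 [163. 193.]
lid_medium_knob [0.314 0.299 0.03 ] 0.83 [147. 264.]
lid_medium_knob [0.311 0.177 0.029] 0.55 [201. 267.]
jar_medium_rim [0.604 0.077 0.112] 0.58 [250. 132.]
lid_large_knob [0.625 0.193 0.07 ] 0.56 [198. 126.]
lid_large_knob [0.472 0.011 0.118] 0.48 [279. 193.]
jar_large_rim [0.481 0.119 0.045] 0.66 [230. 191.]
jar_large_rim [0.469 0.01  0.119] 0.57 [280. 194.]
```

View pics/top0.png

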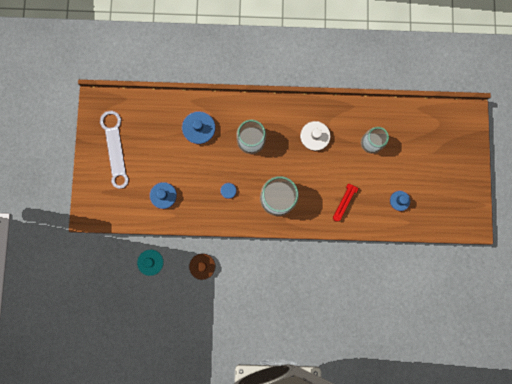

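View pics/scene0.png

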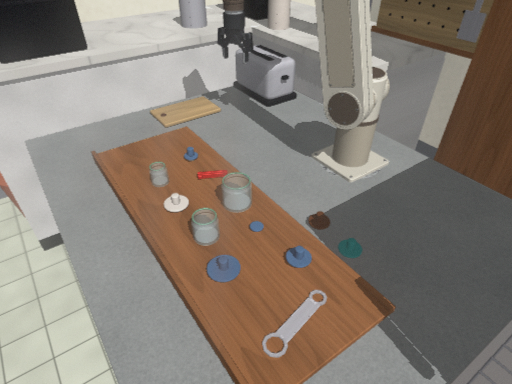

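The top view shows blue lids at about (199,127) large, (163,195) medium and (401,201) small. Jars are at (251,135) medium, (280,196) large and (376,139) small. Turquoise (150,262) and brown (202,266) are look-alikes, and the magnet is at (229,191). Next I refine the positions with the depth image.

```bash
cat > m.py <<'E'
from h import *
def ray(cam,u,v,z):
    c=bot.calibration(cam);K=np.array(c["intrinsics"]);T=np.array(c["pose"])
    d=T[:3,:3]@np.array([(u-K[0,2])/K[0,0],-(v-K[1,2])/K[1,1],-1]);o=T[:3,3]
    return o+d*((z-o[2])/d[2])[...,None] if np.ndim(d[2]) else o+d*(z-o[2])/d[2]
def disc(cam,im,p,zc,D):
    # outline of blue blob -> rays to disc upper face height, hull min-enclosing circle
    hsv=cv2.cvtColor(im,cv2.COLOR_RGB2HSV)
    m=((hsv[:,:,0]>100)&(hsv[:,:,0]<125)&(hsv[:,:,1]>110)).astype(np.uint8)
    n,l,st,ct=cv2.connectedComponentsWithStats(m)
    u,v=pix(cam,p); k=1+np.argmin([np.hypot(*(c-[u,v])) if s[4]>30 else 1e9 for c,s in zip(ct[1:],st[1:])])
    vs,us=np.where(l==k)
    P=np.array([ray(cam,a,b,zc)[:2] for a,b in zip(us,vs)])
    return P,st[k]
def circfit(P,R):
    from scipy.optimize import least_squares
    return least_squares(lambda c:np.hypot(*(P-c[:2]).T)-R,P.mean(0),loss='soft_l1',f_scale=.001).x
E
python3 - <<'E'
from m import *
L=dict(small=[.470,-.261,.046],medium=[.470,.269,.060],large=[.624,.195,.076])
J=dict(small=[.6055,-.2045,.1,.046],medium=[.602,.0755,.11,.06],large=[.47,.0105,.12,.076])
for cam in("top","scene"):
    im,d=bot.camera(cam);C=cloud(cam,d)
    for s,(x,y,D) in L.items():
        P,st=disc(cam,im,[x,y,.06],.056,D)
        near=np.hypot(C[...,0]-x,C[...,1]-y)<.045
        k=near&(C[...,2]>.0745)&(C[...,2]<.09)
        e=near&(C[...,2]>.051)&(C[...,2]<.061)
        c,r=cv2.minEnclosingCircle(C[e][:,:2].astype(np.float32))
        print(cam,s,"knobtop",np.round(C[k].mean(0),4),k.sum(),"discC",np.round(c,4),round(r,4),"disc n",e.sum(),"blob mean@.056",np.round(P.mean(0),4))
    for s,(x,y,z,D) in J.items():
        near=(np.hypot(C[...,0]-x,C[...,1]-y)<D/2+.012)&(abs(C[...,2]-z)<.006)
        Q=C[near]
        if len(Q)>8:
            c=circfit(Q[:,:2],D/2-.002); print(cam,s,"rim",np.round(c,4),len(Q),np.round(np.median(Q[:,2]),4),np.round(np.ptp(Q,axis=0),3))
big=[]
im,_=bot.camera("top");
for p in J.values():
    u,v=map(int,pix("top",p[:3]));big.append(cv2.resize(im[v-28:v+28,u-28:u+28],(260,260),interpolation=2))
for p in L.values():
    u,v=map(int,pix("top",[p[0],p[1],.056]));big.append(cv2.resize(im[v-28:v+28,u-28:u+28],(260,260),interpolation=2))
cv2.imwrite('pics/c0.png',np.vstack([np.hstack(big[:3]),np.hstack(big[3:])])[:,:,::-1])
E
```

```text
top small knobtop [ 0.4698 -0.264   0.0816] 82 discC [ 0.4704 -0.2654] 0.0228 disc n 219 blob mean@.056 [ 0.4706 -0.2644]
top medium knobtop [0.4662 0.2665 0.0816] 77 discC [0.4666 0.2678] 0.03 disc n 458 blob mean@.056 [0.4672 0.2675]
top large knobtop [0.624  0.1944 0.0812] 76 discC [0.6248 0.1948] 0.0382 disc n 736 blob mean@.056 [0.6251 0.1949]
top small rim [ 0.6042 -0.2044] 131 0.0999 [0.046 0.045 0.011]
top medium rim [0.6019 0.0741] 174 0.1092 [0.059 0.059 0.011]
top large rim [0.469 0.01 ] 215 0.1198 [0.073 0.073 0.011]Traceback (most recent call last):
  File "<stdin>", line 7, in <module>
  File "m.py", line 11, in disc
    u,v=pix(cam,p); k=1+np.argmin([np.hypot(*(c-[u,v])) if s[4]>30 else 1e9 for c,s in zip(ct[1:],st[1:])])
                        ~~~~~~~~~^^^^^^^^^^^^^^^^^^^^^^^^^^^^^^^^^^^^^^^^^^^^^^^^^^^^^^^^^^^^^^^^^^^^^^^^^^
    return _wrapfunc(a, 'argmin', axis=axis, out=out, **kwds)
    return _wrapit(obj, method, *args, **kwds)
    result = getattr(arr, method)(*args, **kwds)
ValueError: attempt to get argmin of an empty sequence
```

```bash
python3 -m jog '[0.392,0.262,-0.125,0,0,0.4,0.392,0.262,-0.125,0,0,0.4,0.392,0.262,-0.125,0,0,0.4,0.392,0.262,-0.125,0,0,0.4,0.392,0.262,-0.125,0,0,0.4,0.392,0.262,-0.125,0,0,0.4,0.392,0.262,-0.125,0,0,0.4,0.392,0.262,-0.125,0,0,0.4,0.392,0.262,-0.125,0,0,0.4,0.392,0.262,-0.125,0,0,0.4]' 0.2
python3 - <<'E'
from m import *
o=bot.get_obs();print(o["joint_pos"],o["eef_pos"],o["clock"])
L=dict(small=[.470,-.264],medium=[.467,.267],large=[.625,.195])
J=dict(small=[.604,-.2045,.1,.046],medium=[.602,.074,.11,.06],large=[.469,.010,.12,.076])
im,d=snap("scene","s1.png");C=cloud("scene",d)
for s,(x,y) in L.items():
    near=np.hypot(C[...,0]-x,C[...,1]-y)<.045
    e=near&(C[...,2]>.0535)&(C[...,2]<.0585)
    if e.sum():
        c,r=cv2.minEnclosingCircle(C[e][:,:2].astype(np.float32));print(s,np.round(c,4),r,e.sum())
for s,(x,y,z,D) in J.items():
    Q=C[(np.hypot(C[...,0]-x,C[...,1]-y)<D/2+.008)&(abs(C[...,2]-z)<.004)]
    print(s,"rim",np.round(circfit(Q[:,:2],D/2-.002),4),len(Q),np.ptp(Q,axis=0))
E
```

```text
clock: 1.63
eef_pos: [0.4736, -0.262, 0.2024]
tool_rot: [0.846, 0.533, 0.001, -0.001]
ft_force: [-0.9, -1.3, 0.2]
grip_width: 0.0515
grasp_force: 0.0
[-0.50601858  0.38540114 -0.06482261  1.12100073  0.00173167  1.51191708] [ 0.47355608 -0.26196074  0.20239413] 1.6333
small [ 0.4706 -0.2601] 0.023750577121973038 58
medium [0.4677 0.2716] 0.02975890040397644 282
large [0.6259 0.199 ] 0.03838283196091652 568
small rim [ 0.6057 -0.1995] 64 [0.0440729  0.04382074 0.00487109]
medium rim [0.6032 0.0787] 122 [0.05954642 0.06043861 0.00652899]
large rim [0.4698 0.0142] 117 [0.0733655  0.07752089 0.00519071]
```

```bash
python3 -m jog '[0,0.003,-0.05,0,0,0,0,0.003,-0.05,0,0,0,0,0.003,-0.05,0,0,0,0,0.003,-0.05,0,0,0,0,0.003,-0.05,0,0,0]'; python3 -c "
from h import *
o=bot.get_obs();print(o['eef_pos'],o['tool_rot'],o['joint_vel'])"
```

```text
clock: 2.1
eef_pos: [0.4707, -0.2641, 0.1658]
tool_rot: [0.848, 0.53, 0.001, 0.001]
ft_force: [-0.2, -0.1, 0.9]
grip_width: 0.0513
grasp_force: 0.0
[ 0.47068658 -0.26405816  0.16581939] [8.47941823e-01 5.30087282e-01 6.29739421e-04 1.31965350e-03] [ 0.00048502 -0.00641291  0.00375532 -0.00710208  0.00159341  0.00058894]
```

```bash
python3 -m jog '[0,0.002,-0.042,0,0,0,0,0.002,-0.042,0,0,0,0,0.002,-0.042,0,0,0,0,0.002,-0.042,0,0,0]'; python3 -m jog '[0,0,0,0,0,0,0,0,0,0,0,0,0,0,0,0,0,0,0,0,0,0,0,0,0,0,0,0,0,0,0,0,0,0,0,0]' -1
python3 - <<'E'
from m import *
im,d=snap("scene","s2.png");C=cloud("scene",d)
u,v=map(int,pix("scene",[.47,-.262,.08]));cv2.imwrite('pics/s2c.png',cv2.resize(im[v-50:v+50,u-60:u+60,::-1],None,fx=5,fy=5))
e=(np.hypot(C[...,0]-.47,C[...,1]+.262)<.04)&(abs(C[...,2]-.056)<.0025)
print(cv2.minEnclosingCircle(C[e][:,:2].astype(np.float32)),e.sum())
E
```

```text
clock: 2.43
eef_pos: [0.4705, -0.2618, 0.1318]
tool_rot: [0.848, 0.53, 0.0, 0.001]
ft_force: [0.2, -0.8, 0.6]
grip_width: 0.0511
grasp_force: 0.0
clock: 2.93
eef_pos: [0.4712, -0.2617, 0.1319]
tool_rot: [0.848, 0.531, 0.001, 0.001]
ft_force: [-0.9, 0.8, 5.2]
grip_width: 0.0198
grasp_force: 58.5
((0.47055673599243164, -0.257458359003067), 0.02193104662001133) 38
```

View pics/s2c.png

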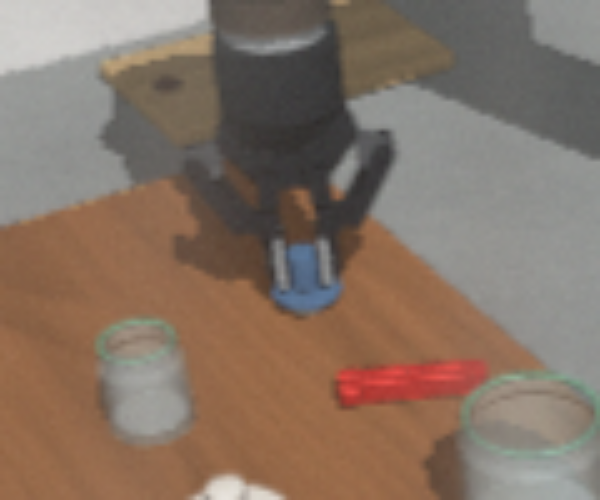

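```bash
python3 -m jog '[0,0,0.04,0,0,0,0,0,0.08,0,0,0,0,0,0.112,0,0,0,0.04,0.018,0.112,0,0,0,0.084,0.038,0.112,0,0,0,0.126,0.057,0.112,0,0,0,0.168,0.076,0.112,0,0,0,0.168,0.076,0.112,0,0,0,0.168,0.076,0.112,0,0,0,0.168,0.076,0.112,0,0,0]'
python3 - <<'E'
from m import *
bot.camera("scene");o=bot.get_obs();print(o["eef_pos"],o["tool_rot"])
ims=[]
for cam in("scene","top"):
    im,d=bot.camera(cam);C=cloud(cam,d)
    u,v=map(int,pix(cam,[.605,-.202,.12]));ims.append(cv2.resize(im[v-45:v+45,u-30:u+30,::-1],None,fx=6,fy=6))
    e=(np.hypot(C[...,0]-.605,C[...,1]+.202)<.035)&(abs(C[...,2]-.146)<.004)
    if e.sum()>5: print(cam,cv2.minEnclosingCircle(C[e][:,:2].astype(np.float32)),e.sum(),np.median(C[e][:,2]))
cv2.imwrite('pics/s3.png',np.hstack(ims))
E
```

```text
clock: 3.82
eef_pos: [0.6042, -0.2001, 0.2192]
tool_rot: [0.847, 0.531, -0.001, -0.001]
ft_force: [-0.9, -0.2, -1.0]
grip_width: 0.0203
grasp_force: 59.0
[ 0.60383103 -0.20055542  0.21955447] [ 8.47657701e-01  5.30542963e-01 -5.90901729e-04 -4.87081961e-04]
scene ((0.602295994758606, -0.19633907079696655), 0.02057996578514576) 54 0.14331087133565262
top ((0.6007397174835205, -0.2033083140850067), 0.022783899679780006) 74 0.14417873768478562
```

View pics/s3.png

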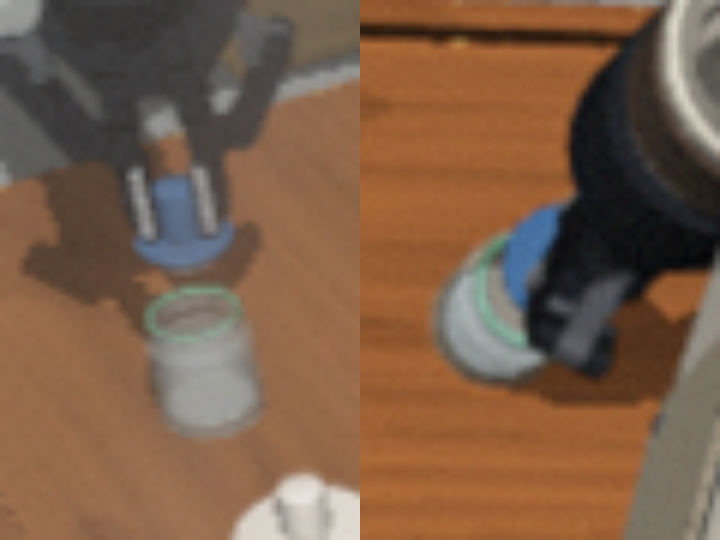

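```bash
cat >> m.py <<'E'
def held(x,y,z,R,rim_top,rim_scene):
    """visible outline of the held disc (upper face near z) fitted with its known radius, against the rim as each camera saw it"""
    for cam,rim in(("top",rim_top),("scene",rim_scene)):
        im,d=bot.camera(cam);C=cloud(cam,d)
        h=cv2.cvtColor(im,cv2.COLOR_RGB2HSV);b=(h[...,0]>100)&(h[...,0]<125)&(h[...,1]>110)
        e=b&(np.hypot(C[...,0]-x,C[...,1]-y)<R+.015)&(abs(C[...,2]-z)<.005)
        Q=C[e]
        if len(Q)<8: print(cam,"few",len(Q));continue
        H=cv2.convexHull(Q[:,:2].astype(np.float32))[:,0]
        # drop hull points that border the gripper: keep those whose outward neighbour is lower
        dist=np.hypot(*(H-[x,y]).T);H=H[dist>R-.007]
        c=circfit(H,R);print(cam,"disc",np.round(c,4),"hull",len(H),"n",len(Q),"z",np.round(np.median(Q[:,2]),4),"disc-rim",np.round(c-rim,4),"res",np.round(np.hypot(*(H-c).T)-R,4))
E
python3 - <<'E'
from m import *
held(.604,-.2005,.1437,.023,[.6042,-.2044],[.6057,-.1995])
E
```

```text
top disc [ 0.6005 -0.2053] hull 13 n 75 z 0.1441 disc-rim [-0.0037 -0.0009] res [-0.0004  0.      0.0005  0.0008  0.0004  0.0003  0.0003  0.0003 -0.0006
 -0.0004 -0.0019 -0.0017 -0.0011]
scene few 0
```

```bash
sed -i 's/b=(h\[...,0\]>100).*/b=(h[...,0]>95)\&(h[...,0]<130)\&(h[...,1]>(110 if cam=="top" else 70))/' m.py
python3 - <<'E'
from m import *
held(.602,-.202,.1437,.023,[.6042,-.2044],[.6057,-.1995])
im,d=bot.camera("scene");h=cv2.cvtColor(im,cv2.COLOR_RGB2HSV);C=cloud("scene",d)
e=(np.hypot(C[...,0]-.604,C[...,1]+.2)<.035)&(abs(C[...,2]-.1437)<.006)
print(h[e][::4].tolist()); print(np.round(bot.get_obs()["eef_pos"],4))
E
```

```text
top disc [ 0.6013 -0.2051] hull 9 n 74 z 0.145 disc-rim [-0.0029 -0.0007] res [-0.0006 -0.0006 -0.0001  0.0003  0.0005  0.0013  0.     -0.0003 -0.0028]
scene disc [ 0.6023 -0.2016] hull 8 n 45 z 0.1435 disc-rim [-0.0034 -0.0021] res [-0.0003 -0.0003  0.0028 -0.0001 -0.0001 -0.0001 -0.0044 -0.003 ]
[[120, 19, 96], [108, 69, 115], [110, 70, 145], [113, 24, 95], [108, 75, 133], [113, 55, 112], [130, 23, 100], [108, 77, 126], [109, 75, 139], [110, 77, 143], [9, 53, 101], [108, 88, 145], [107, 80, 143], [109, 74, 145], [109, 81, 141], [107, 81, 141], [108, 76, 148], [114, 38, 106], [108, 70, 142], [113, 29, 113]]
[ 0.6043 -0.2009  0.2204]
```

```bash
python3 -m jog '[0.004,0.0015,0,0,0,0,0.004,0.0015,-0.01,0,0,0,0.004,0.0015,-0.02,0,0,0,0.004,0.0015,-0.03,0,0,0,0.004,0.0015,-0.038,0,0,0,0.004,0.0015,-0.042,0,0,0,0.004,0.0015,-0.042,0,0,0,0.004,0.0015,-0.042,0,0,0]'
python3 - <<'E'
from m import *
held(.605,-.202,.109,.023,[.6042,-.2044],[.6057,-.1995]); print(np.round(bot.get_obs()["eef_pos"],4))
E
```

```text
clock: 4.88
eef_pos: [0.6077, -0.1991, 0.1858]
tool_rot: [0.848, 0.531, -0.0, -0.0]
ft_force: [0.2, 0.3, -1.3]
grip_width: 0.02
grasp_force: 59.0
top disc [ 0.6044 -0.203 ] hull 11 n 67 z 0.1096 disc-rim [0.0002 0.0014] res [ 0.0002  0.0003  0.0008  0.0001  0.0006  0.0002  0.0002 -0.0006 -0.0015
 -0.0047 -0.0011]
scene disc [ 0.6048 -0.1998] hull 7 n 27 z 0.1095 disc-rim [-0.0009 -0.0003] res [-0.     -0.0003  0.0005 -0.     -0.0004  0.0002  0.    ]
[ 0.6082 -0.1993  0.1867]
```

```bash
python3 -m jog '[0,-0.0005,-0.002,0,0,0,0,-0.0005,-0.004,0,0,0,0,-0.0005,-0.005,0,0,0,0,-0.0005,-0.005,0,0,0]'
```

```text
clock: 5.32
eef_pos: [0.6078, -0.1996, 0.1822]
tool_rot: [0.848, 0.531, -0.0, -0.0]
ft_force: [-0.5, -0.1, 0.3]
grip_width: 0.0202
grasp_force: 59.0
```

```bash
python3 -m jog '[0,0,-0.001,0,0,0,0,0,-0.001,0,0,0,0,0,-0.001,0,0,0]'
```

```text
clock: 5.57
eef_pos: [0.6079, -0.1997, 0.182]
tool_rot: [0.848, 0.531, 0.0, 0.0]
ft_force: [-0.6, -0.2, 3.0]
grip_width: 0.0201
grasp_force: 59.4
```

```bash
python3 -m jog '[0,0,0,0,0,0,0,0,0,0,0,0,0,0,0,0,0,0,0,0,0,0,0,0,0,0,0.01,0,0,0,0,0,0.03,0,0,0,0,0,0.06,0,0,0,0,0,0.085,0,0,0]' -0.2
python3 -m jog '[0.002,0.05,0,0,0,0,0.004,0.1,0,0,0,0,0.007,0.15,0,0,0,0,0.01,0.2,0,0,0,0,0.012,0.25,0,0,0,0,0.014,0.3,0,0,0,0,0.017,0.35,0,0,0,0,0.019,0.4,0,0,0,0,0.021,0.45,0,0,0,0,0.023,0.497,0,0,0,0]' 0.2
python3 -m jog '[0,0,-0.05,0,0,0,0,0,-0.095,0,0,0,0,0,-0.1,0,0,0,0,0,-0.1,0,0,0,0,0,-0.1,0,0,0]'
python3 - <<'E'
from m import *
im,d=snap("scene","s4.png");C=cloud("scene",d)
print(np.round(bot.get_obs()["eef_pos"],4),bot.get_obs()["joint_pos"])
e=(np.hypot(C[...,0]-.605,C[...,1]+.2)<.035)&(abs(C[...,2]-.106)<.004)
print(cv2.minEnclosingCircle(C[e][:,:2].astype(np.float32)),np.median(C[e][:,2]))
Q=C[e];print(np.linalg.lstsq(np.c_[Q[:,:2]-Q[:,:2].mean(0),np.ones(len(Q))],Q[:,2],rcond=None)[0])
cv2.imwrite('pics/s4b.png',cv2.resize(im[120:310,100:330,::-1],None,fx=3,fy=3))
E
```

```text
clock: 6.23
eef_pos: [0.6079, -0.1996, 0.2508]
tool_rot: [0.848, 0.531, -0.0, -0.0]
ft_force: [0.9, -0.5, -0.1]
grip_width: 0.0339
grasp_force: 0.0
clock: 7.07
eef_pos: [0.6261, 0.2004, 0.2504]
tool_rot: [0.847, 0.531, 0.001, 0.0]
ft_force: [2.5, 0.3, -0.2]
grip_width: 0.0512
grasp_force: 0.0
clock: 7.48
eef_pos: [0.6269, 0.1977, 0.1709]
tool_rot: [0.848, 0.53, 0.001, 0.0]
ft_force: [-0.3, 0.4, -0.0]
grip_width: 0.0508
grasp_force: 0.0
[0.6277 0.1978 0.1722] [ 3.05235387e-01  6.27449754e-01  2.53470113e-01  1.19294169e+00
 -3.51707311e-06  2.32896752e+00]
((0.6064006090164185, -0.1974133998155594), 0.023635204881429672) 0.10512523451825173
[-0.00014253 -0.01516339  0.10529784]
```

View pics/s4b.png

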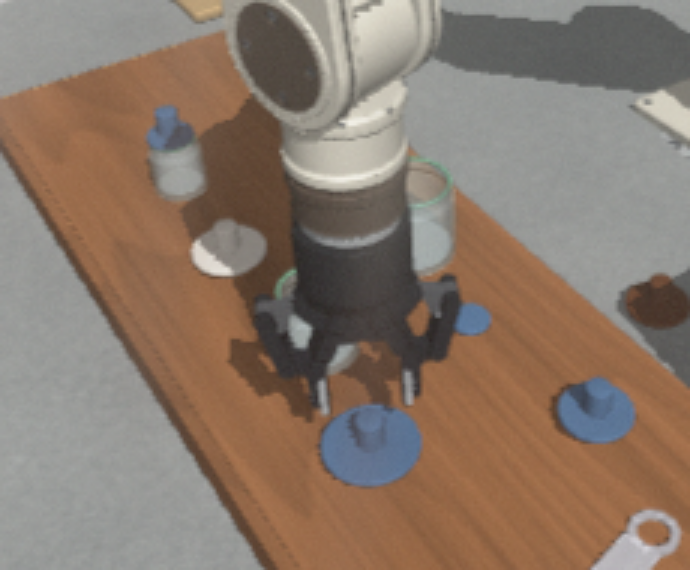

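The small lid at crop (170,130) sits level on its jar. The open fingers straddle the large lid's knob at (370,430).

```bash
python3 -m jog '[0,0,-0.03,0,0,0,0,0,-0.048,0,0,0,0,0,-0.048,0,0,0,0,0,-0.048,0,0,0]'; python3 -m jog '[0,0,0,0,0,0,0,0,0,0,0,0,0,0,0,0,0,0,0,0,0,0,0,0,0,0,0,0,0,0,0,0,0,0,0,0]' -1
```

```text
clock: 7.87
eef_pos: [0.6272, 0.1976, 0.133]
tool_rot: [0.848, 0.53, 0.001, 0.0]
ft_force: [-0.0, 0.3, -0.1]
grip_width: 0.0511
grasp_force: 0.0
clock: 8.37
eef_pos: [0.6276, 0.1982, 0.1337]
tool_rot: [0.848, 0.531, 0.002, 0.001]
ft_force: [-0.0, -0.4, 5.4]
grip_width: 0.0201
grasp_force: 59.2
```

```bash
python3 -m jog '[0,0,0.04,0,0,0,0,0,0.09,0,0,0,0,0,0.137,0,0,0,-0.032,-0.038,0.137,0,0,0,-0.064,-0.076,0.137,0,0,0,-0.096,-0.114,0.137,0,0,0,-0.13,-0.154,0.137,0,0,0,-0.165,-0.195,0.137,0,0,0,-0.195,-0.231,0.137,0,0,0,-0.195,-0.231,0.137,0,0,0]'
python3 -m jog '[0,0,-0.015,0,0,0,0,0,-0.015,0,0,0,0,0,-0.015,0,0,0]'
python3 - <<'E'
from m import *
p=bot.get_obs()["eef_pos"];print(np.round(p,4))
held(.469,.011,p[2]-.0777,.038,[.469,.010],[.4698,.0142])
E
```

```text
clock: 9.2
eef_pos: [0.4644, 0.0092, 0.2402]
tool_rot: [0.849, 0.528, -0.003, -0.001]
ft_force: [-0.8, 0.2, -1.4]
grip_width: 0.0195
grasp_force: 59.1
clock: 9.45
eef_pos: [0.47, 0.0132, 0.2287]
tool_rot: [0.848, 0.531, -0.0, -0.0]
ft_force: [0.8, 0.8, -1.7]
grip_width: 0.0196
grasp_force: 59.1
[0.47   0.0132 0.2287]
top disc [0.4693 0.0087] hull 8 n 52 z 0.1508 disc-rim [ 0.0003 -0.0013] res [-0.0007 -0.0001  0.0005  0.0005  0.0004  0.0005 -0.0003 -0.0027]
scene disc [0.4686 0.0136] hull 16 n 223 z 0.1504 disc-rim [-0.0012 -0.0006] res [-0.0004 -0.0008  0.0001  0.0002  0.0005 -0.0004 -0.0001  0.0009 -0.0002
 -0.0014 -0.0024 -0.0038 -0.0028 -0.0028 -0.0034 -0.0007]
```

```bash
python3 -m jog '[0.0006,0.001,-0.008,0,0,0,0.0006,0.001,-0.016,0,0,0,0.0006,0.001,-0.022,0,0,0,0.0006,0.001,-0.026,0,0,0,0.0006,0.001,-0.026,0,0,0,0.0006,0.001,-0.026,0,0,0]'
python3 - <<'E'
from m import *
p=bot.get_obs()["eef_pos"];print(np.round(p,4))
held(.469,.011,p[2]-.0777,.038,[.469,.010],[.4698,.0142])
E
```

```text
clock: 10.05
eef_pos: [0.4706, 0.0141, 0.2075]
tool_rot: [0.848, 0.531, -0.0, -0.0]
ft_force: [-0.5, 0.1, -2.1]
grip_width: 0.0196
grasp_force: 59.1
[0.4706 0.0141 0.2075]
top disc [0.4698 0.0089] hull 8 n 43 z 0.1303 disc-rim [ 0.0008 -0.0011] res [-0.0003  0.0005  0.0001 -0.0003  0.001   0.0015 -0.0005 -0.0044]
scene disc [0.4709 0.0134] hull 20 n 223 z 0.1293 disc-rim [ 0.0011 -0.0008] res [-0.0017 -0.0011 -0.0006 -0.0003 -0.0003  0.0006  0.0003  0.0001  0.0002
  0.0007 -0.0007 -0.0017 -0.003  -0.002  -0.0009 -0.0009 -0.0026 -0.0038
 -0.0037 -0.0031]
```

```bash
python3 -m jog '[-0.0008,0.001,-0.001,0,0,0,-0.0008,0.001,-0.003,0,0,0,-0.0008,0.001,-0.0042,0,0,0,-0.0008,0.001,-0.0042,0,0,0]'; python3 -m jog '[0,0,-0.001,0,0,0,0,0,-0.001,0,0,0,0,0,-0.001,0,0,0]'
```

```text
clock: 10.48
eef_pos: [0.47, 0.0148, 0.2044]
tool_rot: [0.848, 0.531, -0.0, -0.0]
ft_force: [0.0, 0.1, -1.4]
grip_width: 0.0195
grasp_force: 59.0
clock: 10.73
eef_pos: [0.4701, 0.0148, 0.2037]
tool_rot: [0.848, 0.531, -0.0, -0.0]
ft_force: [-0.6, 0.3, -1.9]
grip_width: 0.0199
grasp_force: 59.0
```

Not in contact yet (the lid's weight still shows), so I keep going down in small steps.

```bash
python3 -m jog '[0,0,-0.0008,0,0,0,0,0,-0.0008,0,0,0,0,0,-0.0008,0,0,0]';  python3 -m jog '[0,0,-0.0008,0,0,0,0,0,-0.0008,0,0,0,0,0,-0.0008,0,0,0]'
```

```text
clock: 10.98
eef_pos: [0.4702, 0.0148, 0.2036]
tool_rot: [0.848, 0.531, 0.0, 0.0]
ft_force: [-2.8, -0.1, 4.4]
grip_width: 0.02
grasp_force: 59.7
clock: 11.23
eef_pos: [0.4702, 0.0148, 0.2036]
tool_rot: [0.848, 0.531, 0.0, 0.0]
ft_force: [-2.9, -0.1, 8.3]
grip_width: 0.02
grasp_force: 60.2
```

```bash
python3 -m jog '[0,0,0,0,0,0,0,0,0,0,0,0,0,0,0,0,0,0,0,0,0,0,0,0,0,0,0.01,0,0,0,0,0,0.03,0,0,0,0,0,0.06,0,0,0,0,0,0.073,0,0,0]' -0.2
python3 -m jog '[0,0.045,0,0,0,0,0,0.09,0,0,0,0,0,0.135,0,0,0,0,-0.001,0.18,0,0,0,0,-0.001,0.225,0,0,0,0,-0.0015,0.27,0,0,0,0,-0.0015,0.32,0,0,0,0,-0.0015,0.32,0,0,0,0]' 0.2
python3 -m jog '[0,0,-0.05,0,0,0,0,0,-0.1,0,0,0,0,0,-0.115,0,0,0,0,0,-0.115,0,0,0,0,0,-0.115,0,0,0]'
python3 - <<'E'
from m import *
im,d=snap("scene","s5.png");C=cloud("scene",d)
print(np.round(bot.get_obs()["eef_pos"],4),bot.get_obs()["joint_pos"])
e=(np.hypot(C[...,0]-.47,C[...,1]-.014)<.05)&(abs(C[...,2]-.126)<.004)
Q=C[e];print(cv2.minEnclosingCircle(Q[:,:2].astype(np.float32)),np.median(Q[:,2]),np.linalg.lstsq(np.c_[Q[:,:2]-Q[:,:2].mean(0),np.ones(len(Q))],Q[:,2],rcond=None)[0])
cv2.imwrite('pics/s5b.png',cv2.resize(im[120:310,130:360,::-1],None,fx=3,fy=3))
E
```

```text
clock: 11.9
eef_pos: [0.4711, 0.0148, 0.2636]
tool_rot: [0.848, 0.531, 0.001, 0.001]
ft_force: [-0.2, 0.1, 0.1]
grip_width: 0.0341
grasp_force: 0.0
clock: 12.57
eef_pos: [0.4688, 0.2771, 0.2611]
tool_rot: [0.846, 0.534, 0.002, -0.001]
ft_force: [0.6, -0.7, 0.2]
grip_width: 0.0513
grasp_force: 0.0
clock: 12.98
eef_pos: [0.4688, 0.2706, 0.1687]
tool_rot: [0.848, 0.531, -0.001, -0.0]
ft_force: [-0.4, 0.4, 0.1]
grip_width: 0.0512
grasp_force: 0.0
[0.4697 0.2711 0.17  ] [ 5.23413990e-01  4.15891293e-01 -1.10180479e-01  1.04311178e+00
  2.77531004e-05  2.54631244e+00]
((0.46991604566574097, 0.015168676152825356), 0.0384877547621727) 0.12507498245061205 [-0.0025682  -0.0003231   0.12514235]
```

View pics/s5b.png

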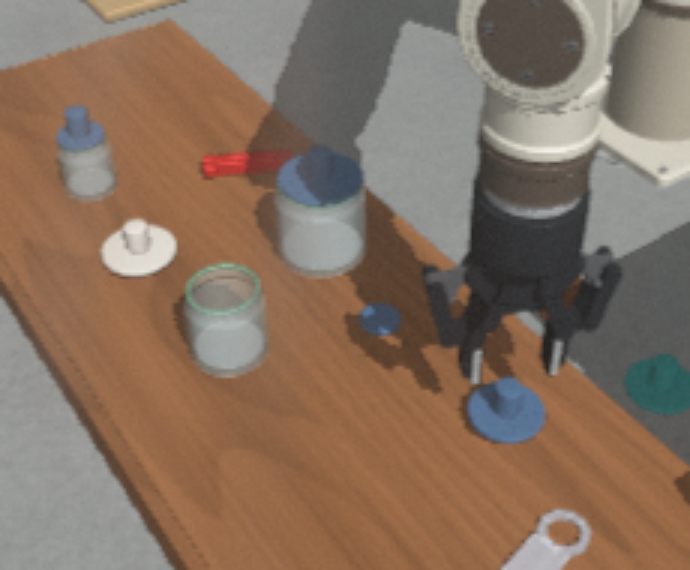

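The large lid at (320,180) is seated level on its jar. The fingers straddle the medium lid's knob at (508,395), so I grasp it.

```bash
python3 -m jog '[0,0,-0.03,0,0,0,0,0,-0.045,0,0,0,0,0,-0.045,0,0,0,0,0,-0.045,0,0,0]'; python3 -m jog '[0,0,0,0,0,0,0,0,0,0,0,0,0,0,0,0,0,0,0,0,0,0,0,0,0,0,0,0,0,0,0,0,0,0,0,0]' -1
```

```text
clock: 13.37
eef_pos: [0.4698, 0.2711, 0.1344]
tool_rot: [0.848, 0.531, 0.001, 0.0]
ft_force: [-0.2, 0.3, -0.2]
grip_width: 0.051
grasp_force: 0.0
clock: 13.87
eef_pos: [0.4701, 0.2714, 0.1349]
tool_rot: [0.848, 0.531, 0.002, 0.0]
ft_force: [0.0, -0.3, 5.8]
grip_width: 0.0199
grasp_force: 58.5
```

```bash
python3 -m jog '[0,0,0.04,0,0,0,0,0,0.085,0,0,0,0,0,0.125,0,0,0,0.028,-0.04,0.125,0,0,0,0.056,-0.08,0.125,0,0,0,0.084,-0.12,0.125,0,0,0,0.112,-0.16,0.125,0,0,0,0.14,-0.2,0.125,0,0,0,0.169,-0.242,0.125,0,0,0,0.169,-0.242,0.125,0,0,0]'
python3 -m jog '[0,0,-0.015,0,0,0,0,0,-0.015,0,0,0,0,0,-0.015,0,0,0,0,0,-0.015,0,0,0]'
python3 - <<'E'
from m import *
p=bot.get_obs()["eef_pos"];print(np.round(p,4))
held(.602,.0755,p[2]-.0789,.030,[.6019,.0741],[.6032,.0787])
E
```

```text
clock: 14.7
eef_pos: [0.6077, 0.0708, 0.2329]
tool_rot: [0.85, 0.527, 0.001, 0.002]
ft_force: [0.3, 0.5, -0.6]
grip_width: 0.02
grasp_force: 58.9
clock: 15.03
eef_pos: [0.6039, 0.0777, 0.2212]
tool_rot: [0.847, 0.531, -0.0, -0.0]
ft_force: [-1.0, -0.2, -0.9]
grip_width: 0.0198
grasp_force: 58.9
[0.6039 0.0777 0.2212]
top few 0
scene disc [0.6036 0.0759] hull 17 n 185 z 0.1418 disc-rim [ 0.0004 -0.0028] res [-0.0018 -0.0023 -0.0005  0.0007  0.0002 -0.0005 -0.0002 -0.      0.0006
  0.0003  0.0002  0.     -0.0005 -0.0025 -0.0022 -0.0028 -0.004 ]
```

```bash
python3 -m jog '[0.0006,0.002,-0.008,0,0,0,0.0006,0.002,-0.016,0,0,0,0.0006,0.002,-0.022,0,0,0,0.0006,0.002,-0.027,0,0,0,0.0006,0.002,-0.027,0,0,0,0.0006,0.002,-0.027,0,0,0]'
python3 - <<'E'
from m import *
p=bot.get_obs()["eef_pos"];print(np.round(p,4))
held(.602,.0755,p[2]-.0789,.030,[.6019,.0741],[.6032,.0787])
im,d=bot.camera("scene");u,v=map(int,pix("scene",[.603,.077,.11]))
cv2.imwrite('pics/s6.png',cv2.resize(im[v-35:v+45,u-45:u+45,::-1],None,fx=7,fy=7,interpolation=2))
E
```

```text
clock: 15.63
eef_pos: [0.6043, 0.0788, 0.1986]
tool_rot: [0.848, 0.531, -0.001, -0.0]
ft_force: [-0.2, 0.2, -0.5]
grip_width: 0.0194
grasp_force: 58.9
[0.6043 0.0788 0.1986]
top few 0
scene disc [0.6026 0.0773] hull 18 n 179 z 0.1196 disc-rim [-0.0006 -0.0014] res [-0.0009 -0.0003 -0.0002  0.0002  0.0005  0.0003  0.0009  0.0005 -0.001
 -0.0009 -0.0014 -0.0016 -0.0034 -0.0045 -0.0038 -0.0022 -0.0019 -0.001 ]
```

View pics/s6.png

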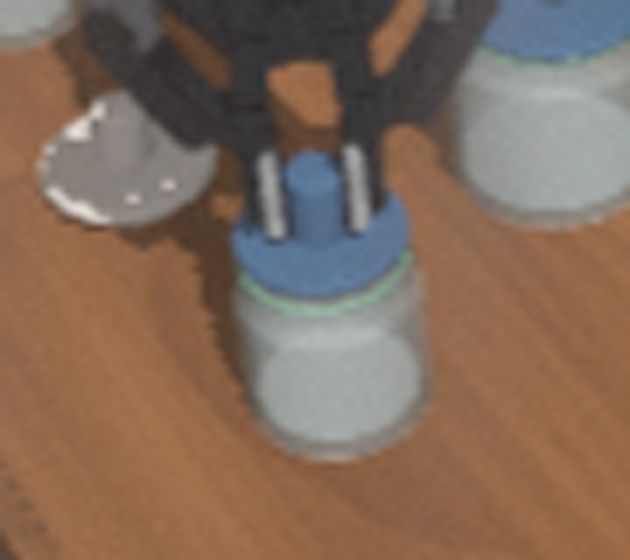

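```bash
python3 -m jog '[0,0.001,-0.001,0,0,0,0,0.001,-0.002,0,0,0,0,0.001,-0.0035,0,0,0,0,0.001,-0.0035,0,0,0,0,0.001,-0.0035,0,0,0]'; python3 -m jog '[0,0,-0.001,0,0,0,0,0,-0.001,0,0,0,0,0,-0.001,0,0,0]'
python3 - <<'E'
from m import *
held(.602,.0755,.117,.030,[.6019,.0741],[.6032,.0787])
E
```

```text
clock: 16.2
eef_pos: [0.6045, 0.0796, 0.1964]
tool_rot: [0.848, 0.531, -0.0, -0.0]
ft_force: [0.2, 0.7, -0.8]
grip_width: 0.0201
grasp_force: 58.9
clock: 16.45
eef_pos: [0.6046, 0.0796, 0.1956]
tool_rot: [0.848, 0.531, -0.0, -0.0]
ft_force: [-0.1, -0.1, -1.4]
grip_width: 0.0199
grasp_force: 58.9
top few 0
scene disc [0.6033 0.0776] hull 17 n 184 z 0.1159 disc-rim [ 0.0001 -0.0011] res [-0.0015 -0.0003  0.0001 -0.      0.0002  0.0004  0.0006 -0.0003  0.0004
 -0.0006 -0.0012 -0.0016 -0.003  -0.0037 -0.0045 -0.0024 -0.0015]
```

No side force and no contact yet, so I continue down.

```bash
python3 -m jog '[0,0,-0.001,0,0,0,0,0,-0.001,0,0,0,0,0,-0.001,0,0,0]'; python3 -m jog '[0,0,-0.0007,0,0,0,0,0,-0.0007,0,0,0,0,0,-0.0007,0,0,0]'
```

```text
clock: 16.8
eef_pos: [0.6047, 0.0796, 0.195]
tool_rot: [0.848, 0.531, 0.0, 0.0]
ft_force: [0.4, -0.7, -0.1]
grip_width: 0.0197
grasp_force: 59.1
clock: 17.05
eef_pos: [0.6047, 0.0796, 0.1949]
tool_rot: [0.848, 0.531, 0.0, 0.0]
ft_force: [-1.5, -0.1, 4.5]
grip_width: 0.0194
grasp_force: 59.2
```

```bash
python3 -m jog '[0,0,0,0,0,0,0,0,0,0,0,0,0,0,0,0,0,0,0,0,0,0,0,0,0,0,0.01,0,0,0,0,0,0.03,0,0,0,0,0,0.07,0,0,0,0,0,0.11,0,0,0,0,0,0.15,0,0,0]' -0.2
python3 -m jog '[0,0.05,0,0,0,0,-0.03,0.1,0,0,0,0,-0.07,0.15,0,0,0,0,-0.1,0.2,0,0,0,0,-0.14,0.24,0,0,0,0,-0.18,0.26,0,0,0,0,-0.2,0.26,0,0,0,0,-0.2,0.26,0,0,0,0]'
python3 - <<'E'
from m import *
ims=[]
for cam in("scene","top"):
    im,d=snap(cam,cam+"9.png");C=cloud(cam,d)
    for s,x,y,z,R in(("small",.605,-.202,.106,.023),("medium",.603,.077,.116,.03),("large",.47,.0125,.126,.038)):
        Q=C[(np.hypot(C[...,0]-x,C[...,1]-y)<R+.01)&(abs(C[...,2]-z)<.004)]
        if len(Q)>10: print(cam,s,np.round(cv2.minEnclosingCircle(Q[:,:2].astype(np.float32))[0],4),np.round(np.linalg.lstsq(np.c_[Q[:,:2]-Q[:,:2].mean(0),np.ones(len(Q))],Q[:,2],rcond=None)[0],4))
    ims.append(cv2.resize(im[130:330,120:330,::-1] if cam=="scene" else im[60:260,210:420,::-1],(395,376)))
cv2.imwrite('pics/f.png',np.hstack(ims))
E
```

```text
clock: 17.8
eef_pos: [0.6043, 0.0796, 0.3158]
tool_rot: [0.848, 0.531, -0.0, -0.0]
ft_force: [0.3, 0.6, -0.3]
grip_width: 0.0345
grasp_force: 0.0
clock: 18.47
eef_pos: [0.4397, 0.2896, 0.3151]
tool_rot: [0.846, 0.533, -0.001, -0.001]
ft_force: [-1.5, -0.9, -0.0]
grip_width: 0.0343
grasp_force: 0.0
scene small [ 0.607  -0.1989] [0.0092 0.0004 0.1052]
scene medium [0.6027 0.0791] [-0.0101 -0.0021  0.1152]
scene large [0.4694 0.0159] [-0.0066 -0.0122  0.1251]
top small [ 0.6057 -0.2037] [-0.0035  0.0042  0.1061]
top medium [0.6025 0.0744] [-0.0077  0.0035  0.116 ]
top large [0.4689 0.011 ] [ 0.0015 -0.0024  0.1261]
```

View pics/f.png

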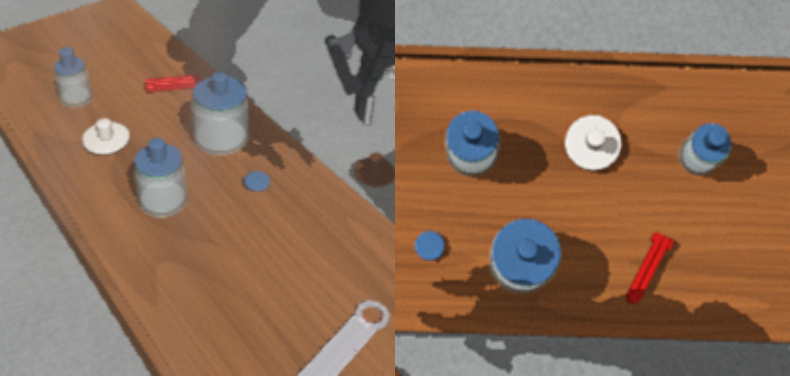

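All three lids sit level at heights 0.106, 0.116 and 0.126 m, as they should, and the gripper is clear of everything.

```bash
python3 -c "
from workcell import bot
print(bot.job_done())"
```

```text
the job is handed in; nothing more can be done
None
```

All three blue lids are seated level on the jars of their own size, and I handed the job in at about 18.5 s with the gripper clear; the jars stayed within about 1–2 mm, and I never touched the white lid, magnet, clip or opener.

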